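# Set the throwing-height gauge in its clamp

## Task

Take the red-handled height gauge out of the wooden tool block and slide its rod down into the green clamp beside the turntable, past the spring plunger, until its foot rests on the cushioned stop hidden in the bore, with the brass pointer aimed at the bowl on the turntable; then let go. Ease it in without leaning on the clamp (40 N would damage it) and stop as soon as you feel the stop give (20 N on it would shift its setting); leave the bowls and the wooden tool as they are.

Things in the scene. Friction and masses are not known exactly. Their poses are not given: they have to be found in the camera images.
- gauge: Height gauge, about 220 g, upright in one hole of the tool block (foot 10 mm above the table, may lean 2 deg): steel rod 14 mm wide, foot tapered from 7 mm at its end to full width 7.5 mm up; brass collar 22 mm wide at 105-117 mm; level brass pointer along +x, 5 mm thick; red handle 24 x 24 mm at 117-165 mm, faces square to x and y. Origin: foot end centre, z up the rod; heights from there.
- gauge_handle (a point): Centre of the red handle, on the rod axis, 141 mm above the foot.
- pointer_tip (a point): Tip of the brass pointer, 105 mm out along the gauge's +x and 111 mm above the foot.
- clamp: Green post clamp fixed to the table, 44 x 44 x 80 mm, with ears 8 mm high out to 50 mm on +y and -y. Upright bore 15.2 mm wide on its axis, plain mouth with a 1 mm bevel. Origin: on the bore axis at table height, z up; +x points at the turntable's centre. On its -x side a brass barrel (20 mm thick, 26 mm long, 64 mm above the table) with a red button behind it holds the spring plunger.
- clamp_mouth (a point): Centre of the bore's mouth, on the top face of the clamp, 80 mm above the table.
- plunger (a joint): Spring plunger of the clamp: round steel nose that sticks 3.5 mm into the bore from -x, 64 mm above the table. 0 = fully out; grows as it is pushed back, 0.0015 to 0.003 (m) with the full rod beside it. It presses with 3 to 6 N: the tapered foot needs about 4 to 10 N to ride past it, then the rod drags with 3 to 8 N.
- stop_base: Foot of the stop screw at the bottom of the bore (origin on the bore axis at table height). The screw carries a sprung pad (about 4 N per mm, 8 mm travel) whose free top is set anywhere from 22 to 48 mm above the table: not measured, find it by feel. The rod's full width is always past the plunger before the foot meets the pad; the plunger's grip keeps the pad pressed after letting go.
- tool_block: Fixed wooden block 150 x 60 x 50 mm; two upright holes 15.5 mm wide and 40 mm deep at x = -45 and +45 mm. Origin: centre of its underside, z up.
- wood_tool: Bystander: turned wooden modelling tool, 100 mm tall and up to 20 mm thick, upright in the other hole of the block, its top 110 mm above the table. Origin: its lower end.
- turntable: Fixed turntable, disc 200 mm in diameter, top 45 mm above the table, its centre 155 mm from the bore axis. Origin: on its axis at table height.
- bowl_wheel: Bystander: grey clay bowl, 100 mm wide and 50 mm high, standing in the middle of the turntable, rim 95 mm above the table. Origin: centre of its underside.
- bowl_a: Bystander: grey clay bowl, 100 mm wide and 50 mm high, on a low ware board (130 x 160 x 15 mm) beyond the work. Origin: centre of its underside.
There are look-alikes about, which are no part of the job. Leave any black or white look-alike of the gauge alone.

How it is judged:
At the end, for the whole second after the job is handed in: Gauge let go and still, upright (4 deg) in the clamp's bore (axis within 5 mm), plunger pushed back over 1 mm, foot under 55 mm above the table and pressing on the hidden stop pad with over 0.5 N; pointer towards the turntable, tip within 30 mm of the line from the bore to its centre (contact force between gauge and stop_base above 0.5 N and value of joint plunger above 0.001 m and z of gauge in the frame of clamp below 0.055 m and horizontal distance between gauge and clamp below 0.005 m and angle between gauge's own z axis and vertical below 0.07 rad and x of pointer_tip in the frame of clamp above 0.06 m and y of pointer_tip in the frame of clamp between -0.03 and 0.03 m and linear speed of gauge below 0.01 m/s); the robot touches nothing.
It fails at once if The gauge was forced against the clamp with more than 40 N (contact force between gauge and clamp above 40 N).
It fails at once if The gauge pressed on the hidden stop with more than 20 N (contact force between gauge and stop_base above 20 N).
It fails at once if A bowl was moved by more than 15 mm (distance of any of bowl_wheel, bowl_a from where it was at the start of the episode above 0.015 m).
It fails at once if The wooden tool was knocked or pulled from its hole (distance of wood_tool from where it was at the start of the episode above 0.02 m).
It also fails if it takes over 51 s, if anything falls off the work surface, if the arm or the gripper's body presses on something with over 40 N, if the wrist force passes 120 N, or if a joint passes its speed limit or range.

## Robot

A 7-joint arm with a two-finger parallel gripper is mounted at the origin on the work surface. World frame = base frame: x ahead of the robot, y to its left, z up, the work surface at z = 0. Lengths are in m, angles in rad, forces in N, time in s.
With the tool pointing down it reaches from about 0.425 to 1.025 m from the base axis. Payload 3.6 kg.
Tool frame: the origin (TCP) lies at the very end of the fingers, on their centre line; the grasp point (between the pads) lies 19 mm behind it; z points along the fingers, y is the line along which they close (so a half turn about z gives the same grasp; the last joint's range is limited). The gripper opens to 85 mm and grips with 20 to 120 N. Pads are 22 mm wide; open, the fingers measure 114 mm over their backs; the gripper's body (76 mm by 85 mm) begins 54 mm behind the grasp point. The pads swing forward as they close: fully open they stand 13 mm farther back than shut.
Start: joints at [-0.093, 0.591, 0.048, 1.609, -0.033, 0.943, -0.034], TCP at [0.725, 0, 0.231] pointing down, gripper open.
Joint ranges: [-2.69, 2.69], [-0.47, 2.24], [-1.27, 1.36], [0.19, 2.51], [-1.53, 4.68], [0.08, 2.07], [-3.09, 3.09]. Speed limits (rad/s): [2.57, 2.57, 3.14, 3.14, 3.14, 3.14, 3.14].

## Interface

Orientations are given as a rotation vector (axis times angle).
In Python, from plant import readout, snapshot, bot gives the robot as it stands.
- The arm moves only by the shell command python3 -m jog 'ROWS' [FORCE]. ROWS is JSON, a list of rows, each a list of 7 numbers: the turn, a rotation vector about the tool's x, y, z in rad, then the shift along the tool's x, y, z in m, then the finger opening in m, from 0 to 0.0854. A call has 1 to 20 rows; each row is the pose to reach, as a shift and turn from the pose commanded when the call began, along the tool's axes at that moment; what a row does not reach only later rows make up. A row lasts 1/12 s, in which the tool goes at most 41.7 mm and 7.16 degrees, less where a joint would pass 70% of its speed; a pose out of reach is approached as far as the arm can. A call with a gripper value outside its range is refused whole. The fingers move at their own pace and stop on an object; FORCE is the grip in N (left out, the last holds). Time passes only in rows, so rows that repeat a pose let the fingers close. It gives the time, the measured TCP pose, the force, the opening and the grip force at its end, in the units of the state.
- readout.state(): the state, without advancing time (a new reading comes with each control period).
- snapshot(name): name is "scene" or "side" or "wrist"; returns a dict with "pixels" (420x560x3 uint8, blue, green, red), "range_z" (420x560 float32, m along the optical axis (not along the pixel's ray), 0 where there is no reading), "K" (3x3 intrinsics, pixels), "origin" and "orientation" of the camera in the world; the wrist camera has in their place "mount" (4x4, takes a point from camera to tool coordinates, whose origin is the TCP and whose axes are the flange's). Camera axes: x right, y up, looking along -z (the intrinsics and any distortion apply to the point x, -y, -z); pixel columns grow to the right and rows downward; lengths in m; the calibration is good to about 2 mm. A picture is of the moment at which its call begins: read the wrist's pose just before it.
- bot.hand_in(): hands the job in; it is judged then, once.
The state is a dict: "time_s": time; "joint_pos": joint angles; "dq": joint speeds; "joint_torque": joint torques, N m; "ee_pos": TCP position; "ee_rot": TCP orientation; "wrist_force": force on the tool from outside, world axes, zero at the start; "ft_torque": the same for the moment, N m; "finger_gap": finger opening in m; "finger_force": force on a finger pad.
Only numpy, scipy, OpenCV 4.12 (cv2) and the standard library are available. Lean on these libraries where they do the work, as an engineer would, in place of code of your own. Each camera call takes 0.05 s, during which the arm holds its last target. There are 200 camera calls.

## Working session

There is one attempt and no reset: what is moved stays moved. The work goes in short steps, Python scripts to look and compute and a shell command to move; the robot and the scene stay as the last step left them, time stands still between calls to the robot, and variables do not carry over. Pictures are saved under pics/ and viewed, at most 10 in all, crops included, and the job is handed in when it is done.

```bash
mkdir -p pics; ls
cat > h.py <<'E'
import numpy as np,cv2
from scipy.spatial.transform import Rotation as R
from plant import readout,snapshot,bot
def cloud(s,T=None):
    K=s["K"];d=s["range_z"];v,u=np.mgrid[:d.shape[0],:d.shape[1]]
    P=np.stack([(u-K[0,2])/K[0,0]*d,-(v-K[1,2])/K[1,1]*d,-d],-1)
    if T is None:
        o=np.array(s["orientation"]);Rm=o if o.shape==(3,3) else (R.from_rotvec(o).as_matrix() if o.size==3 else None)
        return P@Rm.T+np.array(s["origin"])
    M=np.array(s["mount"]);P=P@M[:3,:3].T+M[:3,3]
    return P@T[1].T+T[0]
def wrist():
    st=readout.state();T=(np.array(st["ee_pos"]),R.from_rotvec(st["ee_rot"]).as_matrix())
    s=snapshot("wrist");return s,cloud(s,T),st
E
python3 - <<'E'
from h import *
for n in("scene","side"):
    s=snapshot(n);cv2.imwrite(f"pics/{n}1.png",s["pixels"]);print({k:(np.array(v).tolist() if k not in("pixels","range_z") else 0) for k,v in s.items()})
    np.savez(n,c=cloud(s),p=s["pixels"])
print(readout.state())
E
```

```text
pics
{'pixels': 0, 'range_z': 0, 'K': [[511.5173263133147, 0.0, 270.66450127170464], [0.0, 511.5173263133147, 211.11053627282195], [0.0, 0.0, 1.0]], 'origin': [1.3466081246564545, 0.1378121477083866, 0.7295159639797841], 'orientation': [0.6699041213407545, 0.8996339174041939, 1.6634158601550637]}
{'pixels': 0, 'range_z': 0, 'K': [[426.916898709813, 0.0, 283.96162906398143], [0.0, 426.916898709813, 214.3054695307416], [0.0, 0.0, 1.0]], 'origin': [0.3389401246085229, -0.9039377480787651, 0.9828879349852994], 'orientation': [0.7447405625669542, -0.08056022089727735, -0.1821716305344033]}
{'time_s': 0.1, 'joint_pos': array([-0.09347035,  0.59203625,  0.04831605,  1.60972719, -0.03325994,
        0.94270285, -0.03374007]), 'dq': array([ 0.00056914, -0.00203123,  0.00042064, -0.00285438, -0.00017819,
        0.00022521, -0.00035757]), 'joint_torque': array([ 4.48489009e-03, -5.50000584e+01,  1.55277103e+00, -1.98825985e+01,
        9.68024513e-03,  3.83386548e-03,  2.66350116e-05]), 'ee_pos': array([ 7.24234977e-01, -3.04260626e-05,  2.30236750e-01]), 'ee_rot': array([-2.22046041, -2.2205126 ,  0.00246386]), 'wrist_force': array([-0.85867845, -0.5665216 , -0.18343771]), 'ft_torque': array([-0.0301833 , -0.00141431,  0.02607175]), 'finger_force': 0.0, 'finger_gap': 0.08561429759464417}
```

View pics/scene1.png

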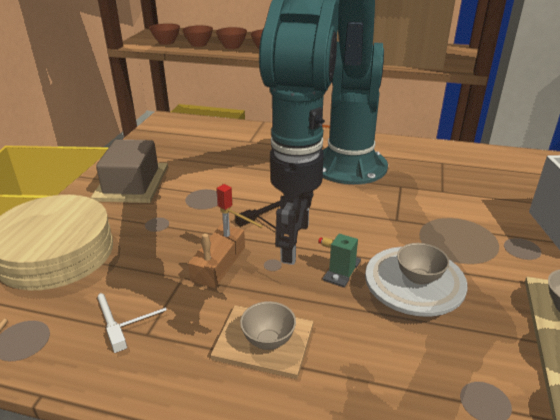

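View pics/side1.png

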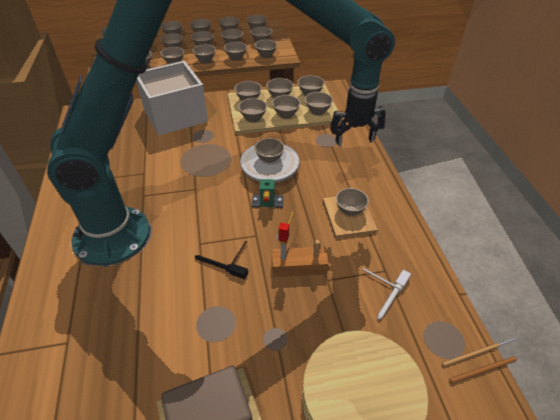

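Red-handled gauge: scene (224,195), side (284,232), upright in the block. The look-alikes lie flat: black at side (237,270), white at side (400,285). Neither is red or in the block, so the upright one is the gauge. The green clamp is at scene (343,255), side (267,193), with the bowl on the turntable beyond it. Next I measure positions and make an enlarged crop.

Run:
```python
from h import *
from scipy.optimize import least_squares
ims=[]
for n,(r0,r1,c0,c1) in(("scene",(170,290,180,400)),("side",(140,290,220,360))):
    z=np.load(n+".npz");c=z["c"];p=z["p"].astype(int);B,G,Rr=p[...,0],p[...,1],p[...,2]
    box=np.zeros(B.shape,bool);box[r0:r1,c0:c1]=1
    def rep(l,m):
        q=c[m&box];print(n,l,len(q),np.percentile(q,[3,50,97],axis=0).round(4).tolist() if len(q) else '')
    red=(Rr>120)&(G<50)&(B<50)
    rep("red hi",red&(c[...,2]>.11)); rep("redtop",red&(c[...,2]>.165)); rep("red btn",red&(c[...,2]<.1))
    rep("green top",(G>Rr+15)&(G>B+10)&(abs(c[...,2]-.08)<.005)&(c[...,0]<1)&(c[...,2]<.1))
    rep("green",(G>Rr+15)&(G>B+10)&(c[...,2]<.09))
    rep("blocktop",(abs(c[...,2]-.05)<.004)&(Rr>G+25)&(Rr>B+50)&(Rr>100))
    rep("pointer z.10-.135",(c[...,2]>.112)&(c[...,2]<.130)&~red&(c[...,2]<.2))
    m=(abs(c[...,2]-.095)<.004)&(abs(Rr-B)<60)
    rep("rim",m)
    rep("disc",(abs(c[...,2]-.045)<.003)&(abs(Rr-B)<50))
    im=cv2.resize(z["p"][r0:r1,c0:c1],None,fx=3,fy=3,interpolation=2);ims.append(im)
h=max(i.shape[0] for i in ims)
o=np.zeros((h,sum(i.shape[1] for i in ims),3),np.uint8);x=0
for i in ims:o[:i.shape[0],x:x+i.shape[1]]=i;x+=i.shape[1]
o=cv2.resize(o,(800,int(h*800/x)));cv2.imwrite("pics/crop.png",o);print(o.shape)
```

```text
scene red hi 139 [[0.4776, -0.2154, 0.1309], [0.4888, -0.2002, 0.1548], [0.4976, -0.1949, 0.174]]
scene redtop 39 [[0.4747, -0.2177, 0.1653], [0.4897, -0.2019, 0.1709], [1.3466, 0.1378, 0.7295]]
scene red btn 1 [[0.4761, 0.0009, 0.0659], [0.4761, 0.0009, 0.0659], [0.4761, 0.0009, 0.0659]]
scene green top 262 [[0.4598, 0.0317, 0.0753], [0.484, 0.0536, 0.0775], [0.5048, 0.0745, 0.0797]]
scene green 754 [[0.4627, 0.0312, 0.0099], [0.4981, 0.0565, 0.06], [0.5074, 0.077, 0.0793]]
scene blocktop 950 [[0.4572, -0.2493, 0.0462], [0.5359, -0.2141, 0.0479], [0.5982, -0.1857, 0.0505]]
scene pointer z.10-.135 147 [[0.4827, -0.2188, 0.114], [0.4955, -0.1815, 0.1194], [0.5253, -0.1183, 0.1287]]
scene rim 54 [[0.4842, -0.2309, 0.0912], [0.5151, -0.2065, 0.0937], [0.5784, 0.167, 0.0981]]
scene disc 1095 [[0.4423, 0.0431, 0.0422], [0.5123, 0.1419, 0.0436], [0.5679, 0.1706, 0.0464]]
side red hi 58 [[0.4709, -0.222, 0.1723], [0.4818, -0.2103, 0.1752], [0.4927, -0.199, 0.1793]]
side redtop 58 [[0.4709, -0.222, 0.1723], [0.4818, -0.2103, 0.1752], [0.4927, -0.199, 0.1793]]
side red btn 4 [[0.4662, -0.0018, 0.0688], [0.4679, -0.0007, 0.07], [0.4718, 0.0009, 0.0722]]
side green top 146 [[0.4595, 0.0293, 0.0767], [0.4802, 0.0506, 0.0805], [0.5003, 0.0757, 0.0842]]
side green 238 [[0.458, 0.0262, 0.0091], [0.4808, 0.0386, 0.0786], [0.5005, 0.0758, 0.0839]]
side blocktop 813 [[0.4527, -0.2485, 0.0475], [0.5229, -0.2215, 0.0505], [0.5931, -0.1862, 0.0534]]
side pointer z.10-.135 43 [[0.4698, -0.2255, 0.1124], [0.5079, -0.1566, 0.1217], [0.5673, -0.1171, 0.1263]]
side rim 135 [[0.4671, -0.2314, 0.0912], [0.5104, 0.183, 0.0948], [0.5708, 0.2535, 0.0981]]
side disc 1099 [[0.4232, -0.0766, 0.0425], [0.5062, 0.1717, 0.0457], [0.716, 0.2644, 0.0478]]
(333, 800, 3)
```

View pics/crop.png

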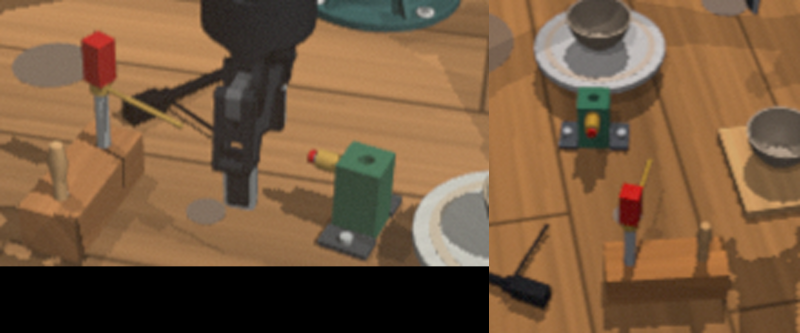

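The crop confirms the red-handled gauge upright in the block (crop (98,60)), with its pointer towards the clamp. The green clamp has a barrel and red button (crop (325,158)), and the bore mouth is at crop (367,158). Moving up to a viewpoint that shows both.

```bash
python3 -m jog '[[0,0,0,-0.02,-0.03,-0.03,0.0854],[0,0,0,-0.04,-0.06,-0.06,0.0854],[0,0,0,-0.06,-0.09,-0.09,0.0854],[0,0,0,-0.07,-0.12,-0.12,0.0854],[0,0,0,-0.08,-0.15,-0.14,0.0854],[0,0,0,-0.08,-0.175,-0.15,0.0854],[0,0,0,-0.08,-0.175,-0.15,0.0854],[0,0,0,-0.08,-0.175,-0.15,0.0854]]'
python3 - <<'E'
from h import *
s,c,st=wrist();print(s["mount"],s["K"]);np.savez("w1",c=c,p=s["pixels"]);cv2.imwrite("pics/w1.png",s["pixels"])
E
```

```text
time_s: 0.77
ee_pos: [0.5489, -0.0807, 0.3827]
ee_rot: [2.222, 2.218, 0.003]
wrist_force: [0.2, -0.2, 0.3]
finger_gap: 0.0854
finger_force: 0.0
[[ 7.77649310e-04  9.48654564e-01  3.16312999e-01  8.18734371e-02]
 [ 9.99999621e-01 -8.61552460e-04  1.25403186e-04 -9.25622897e-04]
 [ 3.91484547e-04  3.16312782e-01 -9.48654874e-01 -1.42777578e-01]
 [ 0.00000000e+00  0.00000000e+00  0.00000000e+00  1.00000000e+00]] [[345.28290371   0.         285.25080412]
 [  0.         345.28290371 206.14657142]
 [  0.           0.           1.        ]]
```

View pics/w1.png

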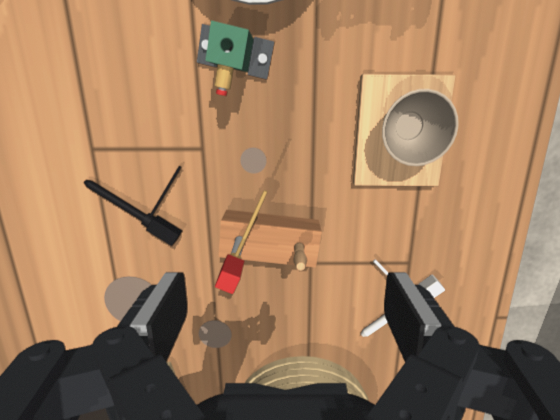

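The wrist view shows the red handle at (229,273), pointer tip (265,193), wooden tool (300,257), clamp bore (226,45) and clamp button (222,92). Image up is world +y. Measuring from this cloud.

Run:
```python
from h import *
z=np.load("w1.npz");c=z["c"];hsv=cv2.cvtColor(z["p"],cv2.COLOR_BGR2HSV);H,S,V=[hsv[...,i].astype(int) for i in range(3)]
Z=c[...,2];X=c[...,0];Y=c[...,1]
def rect(l,m):
    k=c[m][:,:2];r=cv2.minAreaRect((k*1000).astype(np.float32));print(l,m.sum(),np.round(r[0],1),np.round(r[1],1),round(r[2],1),"med",np.median(c[m],axis=0).round(4));return r
red=((H<6)|(H>174))&(S>180)
rect("handletop",red&(Z>.168)&(Z<.182)); print("ztop",np.percentile(Z[red&(Z>.1)],[10,50,90]).round(4))
gr=(H>60)&(H<95)&(S>80)
rect("clamptop",gr&(abs(Z-.08)<.006)&(Y>0)&(X<.6))
ear=(Y>0)&(Y<.12)&(Z<.012)&(Z>.004)&(X>.4)&(X<.56)
rect("ears",ear)
yl=(H>12)&(H<32)&(S>110)&(Z>.11)&(Z<.135)&(Y>-.23)&(Y<-.05)&(X>.4)&(X<.6)
q=c[yl];print("ptr",len(q),q[np.argmax(q[:,1])].round(4));a=cv2.fitLine(q.astype(np.float32),cv2.DIST_HUBER,0,.01,.01).ravel();print("az",np.degrees(np.arctan2(a[1],a[0])),a.round(4))
rect("btn",red&(Z<.1)&(Y>-.05)&(Y<.05))
brl=(H>12)&(H<32)&(S>130)&(Z>.055)&(Z<.085)&(Y>0)&(Y<.06)&(X<.55)&(X>.4); print(brl.sum())
if brl.sum()>5: rect("barrel",brl)
bl=(abs(Z-.05)<.004)&(Y<-.15)&(Y>-.28)&(X>.4)&(X<.62);rect("block",bl)
# turntable disc & bowl in the side/scene clouds
for n in("scene","side"):
    zz=np.load(n+".npz");d=zz["c"];p=zz["p"].astype(int)
    m=(abs(d[...,2]-.095)<.003)&(d[...,1]>.12)&(d[...,1]<.3)&(d[...,0]>.38)&(d[...,0]<.62)
    k=d[m];f=lambda t:np.hypot(k[:,0]-t[0],k[:,1]-t[1])-t[2]
    from scipy.optimize import least_squares
    print(n,"rim",m.sum(),least_squares(f,[.49,.2,.05],loss="soft_l1",f_scale=.002).x.round(4))
    m=(abs(d[...,2]-.045)<.004)&(d[...,1]>.09)&(d[...,1]<.34)&(d[...,0]>.35)&(d[...,0]<.62)
    e=cv2.minEnclosingCircle((d[m][:,:2]*1000).astype(np.float32));print("disc",m.sum(),e)
```

```text
handletop 174 [ 480.8 -207.4] [21.8 22.3] 64.9 med [ 0.4799 -0.2082  0.1752]
ztop [0.1396 0.1736 0.1761]
clamptop 1371 [479.7  52. ] [43.8 44.1] 77.4 med [0.4802 0.0535 0.0802]
ears 1076 [479.4  51.9] [ 50.1 100.3] 77.5 med [0.5076 0.0495 0.0083]
ptr 292 [ 0.5227 -0.114   0.1221]
az 66.22165 [ 0.4031  0.9149 -0.0224  0.5049 -0.156   0.1222]
btn 22 [ 4.677e+02 -3.000e-01] [ 3.4 10.6] 74.2 med [0.4679 0.     0.0703]
6
barrel 6 [468.8  18.4] [ 6.9 25.2] 24.6 med [0.4741 0.0112 0.0725]
block 3201 [ 524.  -217.8] [ 62.  150.4] 83.2 med [ 0.5253 -0.2139  0.0505]
scene rim 162 [0.5181 0.2106 0.0476]
disc 3607 ((516.7089233398438, 202.99945068359375), 100.90974426269531)
side rim 102 [0.5139 0.2092 0.047 ]
disc 1180 ((512.3395385742188, 203.35951232910156), 102.54424285888672)
```

Measured:
- **Clamp:** (0.480, 0.052), +x azimuth 77.5°. The predicted turntable centre (0.513, 0.203) matches the disc.
- **Gauge:** handle top (0.481, -0.207), z 0.175 as expected, pointer azimuth about 66°, leaning about 1.5° towards the pointer.

Next I go above it with the yaw matched and check.

```bash
python3 -m jog '[[0,0,0.1,-0.03,-0.02,0.0,0.0854],[0,0,0.2,-0.06,-0.04,0.02,0.0854],[0,0,0.3,-0.09,-0.055,0.05,0.0854],[0,0,0.4,-0.115,-0.065,0.08,0.0854],[0,0,0.428,-0.127,-0.068,0.11,0.0854],[0,0,0.428,-0.127,-0.068,0.123,0.0854],[0,0,0.428,-0.127,-0.068,0.123,0.0854],[0,0,0.428,-0.127,-0.068,0.123,0.0854]]'
cat > g.py <<'E'
from h import *
def gauge(tag,lo,hi):
    s,c,st=wrist();cv2.imwrite(f"pics/{tag}.png",s["pixels"]);np.savez(tag,c=c,p=s["pixels"])
    hsv=cv2.cvtColor(s["pixels"],cv2.COLOR_BGR2HSV);H,S,V=[hsv[...,i].astype(int) for i in range(3)]
    t=np.array(st["ee_pos"]);Rm=R.from_rotvec(st["ee_rot"]).as_matrix();print("tcp",t.round(4),"toolx az",np.degrees(np.arctan2(Rm[1,0],Rm[0,0])).round(2),"toolz",Rm[:,2].round(4))
    near=(np.hypot(c[...,0]-t[0],c[...,1]-t[1])<.15)
    red=((H<6)|(H>174))&(S>170)&near&(c[...,2]>.1)
    zt=np.percentile(c[red][:,2],90);m=red&(c[...,2]>zt-.005);r=cv2.minAreaRect((c[m][:,:2]*1000).astype(np.float32));print("top",m.sum(),zt.round(4),np.round(r[0],1),np.round(r[1],1),round(r[2],1))
    yl=(H>12)&(H<34)&(S>90)&near&(c[...,2]>lo)&(c[...,2]<hi);n,l,sts,_=cv2.connectedComponentsWithStats(yl.astype(np.uint8))
    yl=l==1+np.argmax(sts[1:,4])
    q=c[yl];a=cv2.fitLine(q.astype(np.float32),cv2.DIST_HUBER,0,.01,.01).ravel();a[:3]*=np.sign(a[1])
    print("ptr",len(q),"az",np.degrees(np.arctan2(a[1],a[0])).round(2),"elev",np.degrees(np.arcsin(a[2])).round(2),"pt",a[3:].round(4),"tip",q[np.argmax(q[:,:2]@a[:2])].round(4))
    return c,hsv
E
python3 -c "
from g import *
gauge('w2',.11,.14)"
```

```text
time_s: 1.48
ee_pos: [0.4825, -0.2062, 0.2566]
ee_rot: [-2.639, -1.699, 0.003]
wrist_force: [0.4, 0.6, 0.9]
finger_gap: 0.0853
finger_force: 0.0
tcp [ 0.4825 -0.2062  0.2566] toolx az 65.56 toolz [-0.0032  0.001  -1.    ]
top 1060 0.1759 [ 496.5 -175.9] [96.1 22.4] 65.0
ptr 790 az 65.41 elev -0.93 pt [ 0.5033 -0.1594  0.1222] tip [ 0.5249 -0.1157  0.1196]
```

View pics/w2.png

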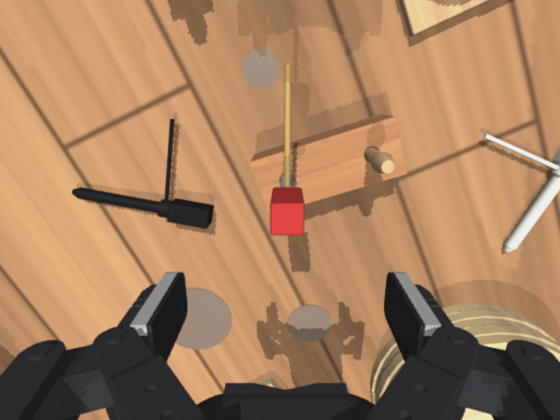

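Wrist view w2: handle (287,212) square between the fingers, pointer running straight up to (288,66). Getting the top centre and lean in tool axes.

```bash
cat > top.py <<'E'
import sys;from h import *
z=np.load(sys.argv[1]+".npz");c=z["c"];hsv=cv2.cvtColor(z["p"],cv2.COLOR_BGR2HSV);H,S=hsv[...,0],hsv[...,1]
st=readout.state();t=np.array(st["ee_pos"]);Rm=R.from_rotvec(st["ee_rot"]).as_matrix()
red=(((H<6)|(H>174))&(S>170)).astype(np.uint8);n,l,s,ce=cv2.connectedComponentsWithStats(red);i=[k for k in range(1,n) if s[k,4]>300];
for k in i:
    m=l==k;q=(c[m]-t)@Rm;print("comp",s[k],ce[k].round())
    zt=np.percentile(q[:,2],10);a=q[q[:,2]<zt+.004];print(" top",len(a),np.percentile(a,[2,50,98],axis=0).round(4).tolist())
    b=q[q[:,2]>zt+.008];print(" front x vs z",len(b),np.polyfit(b[:,2],b[:,0],1).round(4), "y mid vs z",np.polyfit(b[:,2],b[:,1],1).round(4))
E
python3 top.py w2
```

```text
comp [ 271  188   33   47 1473] [287. 211.]
 top 1047 [[-0.0138, -0.012, 0.0814], [-0.0023, -0.001, 0.0828], [0.0082, 0.0096, 0.0849]]
 front x vs z 377 [-0.0215  0.0099] y mid vs z [-0.0061 -0.0005]
```

```bash
python3 -m jog '[[0,-0.01,0,-0.003,-0.001,0.02,0.07],[0,-0.02,0,-0.0034,-0.001,0.05,0.07],[0,-0.02,0,-0.0034,-0.001,0.08,0.06],[0,-0.02,0,-0.0034,-0.001,0.105,0.06],[0,-0.02,0,-0.0034,-0.001,0.1246,0.06],[0,-0.02,0,-0.0034,-0.001,0.1246,0.05],[0,-0.02,0,-0.0034,-0.001,0.1246,0.04],[0,-0.02,0,-0.0034,-0.001,0.1246,0.03],[0,-0.02,0,-0.0034,-0.001,0.1246,0.02],[0,-0.02,0,-0.0034,-0.001,0.1246,0.01],[0,-0.02,0,-0.0034,-0.001,0.1246,0.01],[0,-0.02,0,-0.0034,-0.001,0.1246,0.01],[0,-0.02,0,-0.0034,-0.001,0.1246,0.01]]' 60
python3 -c "
from g import *
gauge('w3',.11,.14)"; python3 top.py w3
```

```text
time_s: 2.62
ee_pos: [0.4815, -0.2101, 0.1355]
ee_rot: [2.631, 1.692, -0.022]
wrist_force: [-0.3, 0.4, 7.3]
finger_gap: 0.0237
finger_force: 59.1
tcp [ 0.4815 -0.2101  0.1355] toolx az 65.48 toolz [-0.0041 -0.0192 -0.9998]
top 3812 0.1755 [ 495.6 -176.4] [95.3 23.3] 65.2
ptr 2428 az 65.54 elev -0.65 pt [ 0.505  -0.1557  0.1218] tip [ 0.5222 -0.114   0.1206]
comp [ 253  247   66  109 6529] [285. 303.]
 top 3735 [[-0.0103, -0.0122, -0.0406], [0.0022, -0.0012, -0.0394], [0.012, 0.0099, -0.0366]]
 front x vs z 2414 [-0.0027  0.0116] y mid vs z [-0.0089 -0.0013]
```

Gripped (gap 23.7 mm, 59 N), hand aligned with the gauge. Lifting along its axis.

```bash
python3 -m jog '[[0,0,0,0,0,-0.008,0.01],[0,0,0,0,0,-0.02,0.01],[0,0,0,0,0,-0.035,0.01],[0,0,0,0,0,-0.05,0.01],[0,0,0,0,0,-0.07,0.01],[0,0,0,0,0,-0.09,0.01],[0,0,0,0,0,-0.105,0.01],[0,0,0,0,0,-0.105,0.01],[0,0,0,0,0,-0.105,0.01],[0,0,0,0,0,-0.105,0.01]]' 60
python3 -c "
from g import *
gauge('w4',.19,.24)
st=readout.state();Rm=R.from_rotvec(st['ee_rot']).as_matrix()
d=Rm.T@(np.array([.4797,.052,st['ee_pos'][2]])-st['ee_pos']);print('shift to clamp',d.round(4), 'untilt',(R.from_matrix(Rm).inv()*R.from_matrix(np.array([[np.cos(a:=np.radians(77.5)),np.sin(a),0],[np.sin(a),-np.cos(a),0],[0,0,-1]]).T)).as_rotvec().round(4))"; python3 top.py w4
```

```text
time_s: 3.5
ee_pos: [0.4795, -0.2074, 0.2379]
ee_rot: [2.635, 1.694, -0.028]
wrist_force: [-0.2, -1.3, -1.0]
finger_gap: 0.0235
finger_force: 59.5
tcp [ 0.4795 -0.2074  0.2379] toolx az 65.48 toolz [-0.0101 -0.0176 -0.9998]
top 3803 0.2779 [ 493.6 -173.7] [95.5 23.3] 65.6
ptr 2419 az 65.02 elev -1.17 pt [ 0.5026 -0.154   0.2242] tip [ 0.5231 -0.1126  0.2221]
shift to clamp [ 0.236  -0.1073 -0.0045] untilt [-0.0048  0.02   -0.2097]
comp [ 253  247   66  109 6511] [285. 303.]
 top 3732 [[-0.0102, -0.012, -0.041], [0.0024, -0.0011, -0.0398], [0.0121, 0.01, -0.037]]
 front x vs z 2399 [-0.0027  0.0115] y mid vs z [-0.0063 -0.0011]
```

Gauge is aligned with the hand (pointer tilt equals hand tilt). Carrying it over the clamp, upright and yawed to 77.5°.

```bash
python3 -m jog '[[0,0,-0.02,0.01,-0.005,0,0.01],[-0.001,0.005,-0.05,0.03,-0.014,0,0.01],[-0.002,0.01,-0.09,0.06,-0.027,-0.001,0.01],[-0.003,0.015,-0.13,0.09,-0.041,-0.002,0.01],[-0.004,0.02,-0.17,0.12,-0.055,-0.002,0.01],[-0.005,0.02,-0.21,0.15,-0.068,-0.003,0.01],[-0.005,0.02,-0.21,0.18,-0.082,-0.004,0.01],[-0.005,0.02,-0.21,0.205,-0.093,-0.0045,0.01],[-0.005,0.02,-0.21,0.225,-0.102,-0.0045,0.01],[-0.005,0.02,-0.21,0.236,-0.107,-0.0045,0.01],[-0.005,0.02,-0.21,0.236,-0.107,-0.0045,0.01],[-0.005,0.02,-0.21,0.236,-0.107,-0.0045,0.01],[-0.005,0.02,-0.21,0.236,-0.107,-0.0045,0.01]]'
python3 -c "
from g import *
c,hsv=gauge('w5',.19,.24)
H,S=hsv[...,0],hsv[...,1]
m=(H>60)&(H<95)&(S>80)&(abs(c[...,2]-.08)<.006)
r=cv2.minAreaRect((c[m][:,:2]*1000).astype(np.float32));print('clamp',m.sum(),r,np.median(c[m],axis=0))
"; python3 top.py w5
```

```text
time_s: 4.63
ee_pos: [0.4805, 0.0503, 0.2379]
ee_rot: [2.449, 1.964, -0.0]
wrist_force: [0.1, -0.3, -0.8]
finger_gap: 0.0234
finger_force: 59.3
tcp [0.4805 0.0503 0.2379] toolx az 77.47 toolz [ 0.0013 -0.0018 -1.    ]
top 3857 0.2779 [487.3  84.8] [93.5 23.4] 77.1
ptr 2380 az 77.74 elev -0.04 pt [0.4903 0.1003 0.2256] tip [0.5009 0.1531 0.2252]
clamp 1557 ((479.5481262207031, 53.053104400634766), (42.87255859375, 43.271339416503906), 77.35465240478516) [0.47696705 0.05534367 0.08031482]
comp [ 253  247   66  109 6544] [285. 303.]
 top 3736 [[-0.0099, -0.0123, -0.0405], [0.0026, -0.0013, -0.0393], [0.0125, 0.0098, -0.0367]]
 front x vs z 2416 [-0.0043  0.0121] y mid vs z [-0.0049 -0.0014]
```

View pics/w5.png

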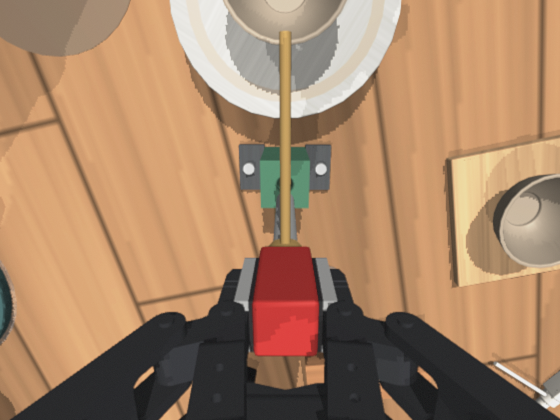

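Gauge is over the clamp with the pointer along its axis towards the bowl: clamp top (285,178), pointer (285,38). Relative correction is about +1 mm in tool x. Lowering to about 10 mm above the mouth, then checking with the fixed cameras.

```bash
python3 -m jog '[[0,0,0,0.001,0,0.006,0.01],[0,0,0,0.001,0,0.012,0.01],[0,0,0,0.001,0,0.018,0.01],[0,0,0,0.001,0,0.020,0.01],[0,0,0,0.001,0,0.020,0.01],[0,0,0,0.001,0,0.020,0.01]]'
python3 - <<'E'
from h import *
st=readout.state();t=np.array(st["ee_pos"]);Rm=R.from_rotvec(st["ee_rot"]).as_matrix();ax=-Rm[:,2]
ims=[]
for n in("scene","side"):
    s=snapshot(n);p=s["pixels"];K=s["K"];Ro=R.from_rotvec(s["orientation"]).as_matrix();o=np.array(s["origin"])
    np.savez(n+"2",c=cloud(s),p=p)
    def pr(w):
        q=(np.asarray(w)-o)@Ro;return np.array([K[0,2]+K[0,0]*q[0]/-q[2],K[1,2]-K[1,1]*q[1]/-q[2]])
    print(n,"foot pred",pr(t-.126*ax).round(1),"top",pr(t+.039*ax).round(1),"mouth",pr([.4797,.0525,.08]).round(1),"px/mm",K[0,0]/np.linalg.norm(o-t)/1000)
    x,y=pr(t-.08*ax).astype(int);c=p[y-50:y+50,x-50:x+50];print("crop org",x-50,y-50);ims.append(cv2.resize(c,(400,400),interpolation=cv2.INTER_NEAREST))
cv2.imwrite("pics/near.png",np.hstack(ims))
print(t,st["wrist_force"].round(2))
E
```

```text
time_s: 5.18
ee_pos: [0.4813, 0.0522, 0.2181]
ee_rot: [2.448, 1.965, 0.001]
wrist_force: [0.4, -0.4, -1.7]
finger_gap: 0.0231
finger_force: 59.3
scene foot pred [344.2 236.1] top [350.2 166.4] mouth [344.2 240.3] px/mm 0.5070685278346498
crop org 295 167
side foot pred [267. 181.] top [265.6 137.2] mouth [266.4 183.8] px/mm 0.34635440265655926
crop org 216 119
[0.4812963  0.05218385 0.21811852] [ 0.39 -0.43 -1.69]
```

View pics/near.png

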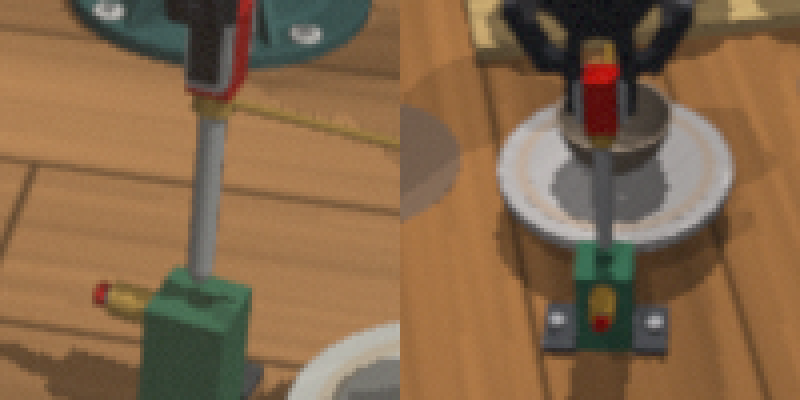

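Both fixed views show the rod over the mouth centre (scene crop rod foot (200,280) against top-face centre (198,297); side crop 604 against 604). Entering the mouth gently.

```bash
python3 -m jog '[[0,0,0,0,0,0.003,0.01],[0,0,0,0,0,0.006,0.01],[0,0,0,0,0,0.009,0.01],[0,0,0,0,0,0.012,0.01],[0,0,0,0,0,0.014,0.01],[0,0,0,0,0,0.016,0.01],[0,0,0,0,0,0.016,0.01],[0,0,0,0,0,0.016,0.01]]'; python3 -c "
from h import *
st=readout.state();print(st['ee_pos'],st['wrist_force'],st['ft_torque'])"
```

```text
time_s: 5.95
ee_pos: [0.4815, 0.0523, 0.2023]
ee_rot: [2.448, 1.965, 0.002]
wrist_force: [-0.4, 0.6, -1.4]
finger_gap: 0.0234
finger_force: 59.3
[0.48146653 0.05232692 0.20231773] [-0.36357125  0.61973526 -1.43702179] [-0.03187144  0.02101499  0.01224093]
```

```bash
python3 -m jog '[[0,0,0,0,0,0.001,0.01],[0,0,0,0,0,0.002,0.01],[0,0,0,0,0,0.003,0.01],[0,0,0,0,0,0.004,0.01],[0,0,0,0,0,0.005,0.01],[0,0,0,0,0,0.005,0.01],[0,0,0,0,0,0.005,0.01]]'
```

```text
time_s: 6.53
ee_pos: [0.4813, 0.0524, 0.1973]
ee_rot: [2.448, 1.965, 0.002]
wrist_force: [-0.5, -0.3, -1.9]
finger_gap: 0.0235
finger_force: 59.3
```

```bash
python3 -m jog '[[0,0,0,0,0,0.001,0.01],[0,0,0,0,0,0.002,0.01],[0,0,0,0,0,0.003,0.01],[0,0,0,0,0,0.003,0.01],[0,0,0,0,0,0.003,0.01]]'
```

```text
time_s: 6.95
ee_pos: [0.4813, 0.0523, 0.1943]
ee_rot: [2.448, 1.965, 0.002]
wrist_force: [-0.6, 0.5, -2.1]
finger_gap: 0.0235
finger_force: 59.3
```

```bash
python3 -m jog '[[0,0,0,0,0,0.001,0.01],[0,0,0,0,0,0.002,0.01],[0,0,0,0,0,0.003,0.01],[0,0,0,0,0,0.003,0.01],[0,0,0,0,0,0.003,0.01]]'
```

```text
time_s: 7.37
ee_pos: [0.4813, 0.0524, 0.1913]
ee_rot: [2.448, 1.965, 0.002]
wrist_force: [-0.8, 0.8, -1.6]
finger_gap: 0.0234
finger_force: 59.3
```

```bash
python3 -m jog '[[0,0,0,0,0,0.001,0.01],[0,0,0,0,0,0.002,0.01],[0,0,0,0,0,0.003,0.01],[0,0,0,0,0,0.003,0.01],[0,0,0,0,0,0.003,0.01]]'
```

```text
time_s: 7.78
ee_pos: [0.4814, 0.0525, 0.1883]
ee_rot: [2.448, 1.965, 0.002]
wrist_force: [-1.0, 0.3, -3.0]
finger_gap: 0.0235
finger_force: 59.5
```

```bash
python3 -m jog '[[0,0,0,0,-0.0003,0.001,0.01],[0,0,0,0,-0.0005,0.002,0.01],[0,0,0,0,-0.0005,0.003,0.01],[0,0,0,0,-0.0005,0.003,0.01],[0,0,0,0,-0.0005,0.003,0.01]]'
```

```text
time_s: 8.2
ee_pos: [0.4813, 0.0526, 0.1855]
ee_rot: [2.448, 1.965, 0.003]
wrist_force: [-1.8, 0.8, 0.4]
finger_gap: 0.0237
finger_force: 59.9
```

```bash
python3 -m jog '[[0,0,0,0,0,0.001,0.01],[0,0,0,0,0,0.002,0.01],[0,0,0,0,0,0.003,0.01],[0,0,0,0,0,0.003,0.01],[0,0,0,0,0,0.003,0.01]]'
```

```text
time_s: 8.62
ee_pos: [0.4811, 0.0527, 0.1821]
ee_rot: [2.448, 1.965, 0.003]
wrist_force: [0.3, 1.7, -1.6]
finger_gap: 0.0237
finger_force: 59.3
```

```bash
python3 -m jog '[[0,0,0,0,0,0.001,0.01],[0,0,0,0,0,0.002,0.01],[0,0,0,0,0,0.003,0.01],[0,0,0,0,0,0.003,0.01]]'
```

```text
time_s: 8.95
ee_pos: [0.4812, 0.0526, 0.1792]
ee_rot: [2.448, 1.965, 0.003]
wrist_force: [-0.3, 3.2, -1.8]
finger_gap: 0.0234
finger_force: 59.3
```

```bash
python3 -m jog '[[0,0,0,0,0,0.001,0.01],[0,0,0,0,0,0.002,0.01],[0,0,0,0,0,0.002,0.01],[0,0,0,0,0,0.002,0.01]]'
```

```text
time_s: 9.28
ee_pos: [0.4812, 0.0525, 0.1772]
ee_rot: [2.448, 1.965, 0.003]
wrist_force: [-0.5, 3.1, -2.6]
finger_gap: 0.0232
finger_force: 59.3
```

```bash
python3 -c "
from g import *
gauge('w6',.14,.20)
print(readout.state()['wrist_force'])"; python3 top.py w6
```

```text
tcp [0.4812 0.0525 0.1772] toolx az 77.51 toolz [ 3.1e-03 -7.0e-04 -1.0e+00]
top 3838 0.2172 [487.4  87. ] [93.3 23.4] 77.8
ptr 2375 az 77.8 elev 0.32 pt [0.4941 0.1182 0.165 ] tip [0.5043 0.1548 0.1638]
[-0.352152    2.70769155 -2.88337862]
comp [ 252  247   67  109 6537] [285. 303.]
 top 3739 [[-0.0102, -0.012, -0.0407], [0.0024, -0.0011, -0.0395], [0.0122, 0.01, -0.0367]]
 front x vs z 2410 [-0.0009  0.0119] y mid vs z [-0.0092 -0.0012]
```

No slip in the hand (top still 39.5 mm behind the TCP); the plunger is pushing at about 3 N. Feeling down in 2 mm steps, about 8 N at most on the pad per step.

```bash
python3 -m jog '[[0,0,0,0,0,0.0007,0.01],[0,0,0,0,0,0.0014,0.01],[0,0,0,0,0,0.002,0.01]]'|grep -E "ee_pos|wrist"; python3 -m jog '[[0,0,0,0,0,0.0007,0.01],[0,0,0,0,0,0.0014,0.01],[0,0,0,0,0,0.002,0.01]]'|grep -E "ee_pos|wrist"
```

```text
ee_pos: [0.4812, 0.0526, 0.1757]
wrist_force: [-0.7, 2.7, 2.7]
ee_pos: [0.4812, 0.0525, 0.1735]
wrist_force: [-2.0, 3.1, 2.2]
```

```bash
python3 -m jog '[[0,0,0,0,0,0.0007,0.01],[0,0,0,0,0,0.0014,0.01],[0,0,0,0,0,0.002,0.01]]'|grep -E "ee_pos|wrist"
```

```text
ee_pos: [0.4812, 0.0525, 0.1714]
wrist_force: [-1.4, 4.3, 1.9]
```

Moving drag reads a steady ~+2 N, so any rise above that is the stop.

```bash
python3 -m jog '[[0,0,0,0.0002,0,0.0007,0.01],[0,0,0,0.0004,-0.0002,0.0014,0.01],[0,0,0,0.0004,-0.0003,0.002,0.01]]'|grep -E "ee_pos|wrist"
```

```text
ee_pos: [0.4811, 0.0527, 0.1694]
wrist_force: [-1.4, 3.1, 3.0]
```

```bash
python3 -m jog '[[0,0,0,0,0,0.0007,0.01],[0,0,0,0,0,0.0014,0.01],[0,0,0,0,0,0.002,0.01]]'|grep -E "ee_pos|wrist"
```

```text
ee_pos: [0.4811, 0.0527, 0.1674]
wrist_force: [-0.7, 3.2, 1.0]
```

```bash
python3 -m jog '[[0,0,0,0,0,0.0007,0.01],[0,0,0,0,0,0.0014,0.01],[0,0,0,0,0,0.002,0.01]]'|grep -E "ee_pos|wrist"
```

```text
ee_pos: [0.4811, 0.0528, 0.1654]
wrist_force: [-1.5, 2.2, 1.6]
```

Foot at about 39 mm, no stop yet.

```bash
python3 -m jog '[[0,0,0,0,0,0.0007,0.01],[0,0,0,0,0,0.0014,0.01],[0,0,0,0,0,0.002,0.01]]'|grep -E "ee_pos|wrist"
```

```text
ee_pos: [0.481, 0.0528, 0.1634]
wrist_force: [-0.8, 2.5, 2.0]
```

```bash
python3 -m jog '[[0,0,0,0,0,0.0007,0.01],[0,0,0,0,0,0.0014,0.01]]'|grep -E "ee_pos|wrist"
```

```text
ee_pos: [0.481, 0.0529, 0.162]
wrist_force: [-0.5, 2.5, 0.6]
```

```bash
python3 -m jog '[[0,0,0,0,0,0.0007,0.01],[0,0,0,0,0,0.0014,0.01]]'|grep -E "ee_pos|wrist"
```

```text
ee_pos: [0.481, 0.0529, 0.1606]
wrist_force: [-0.6, 2.7, 0.7]
```

```bash
python3 -m jog '[[0,0,0,0,0,0.0007,0.01],[0,0,0,0,0,0.0014,0.01],[0,0,0,0,0,0.002,0.01]]'|grep -E "ee_pos|wrist"
```

```text
ee_pos: [0.481, 0.0529, 0.1586]
wrist_force: [-0.5, 2.3, 1.7]
```

```bash
python3 -m jog '[[0,0,0,0,0,0.0007,0.01],[0,0,0,0,0,0.0014,0.01],[0,0,0,0,0,0.002,0.01]]'|grep -E "ee_pos|wrist"
```

```text
ee_pos: [0.4809, 0.0529, 0.1566]
wrist_force: [-1.0, 2.3, 0.9]
```

```bash
python3 -m jog '[[0,0,0,0,0,0.0007,0.01],[0,0,0,0,0,0.0014,0.01],[0,0,0,0,0,0.002,0.01]]'|grep -E "ee_pos|wrist"
```

```text
ee_pos: [0.481, 0.0529, 0.1546]
wrist_force: [-0.7, 2.8, 2.3]
```

```bash
python3 -m jog '[[0,0,0,0,0,0.0007,0.01],[0,0,0,0,0,0.0014,0.01]]'|grep -E "ee_pos|wrist"
```

```text
ee_pos: [0.4809, 0.0529, 0.1532]
wrist_force: [-0.2, 2.2, 2.7]
```

```bash
python3 -m jog '[[0,0,0,0,0,0.0007,0.01],[0,0,0,0,0,0.0014,0.01]]'|grep -E "ee_pos|wrist"
```

```text
ee_pos: [0.481, 0.0529, 0.1518]
wrist_force: [-0.2, 3.3, 1.9]
```

Foot at about 26 mm; the stop must come within 4 mm.

```bash
python3 -m jog '[[0,0,0,0,0,0.0007,0.01],[0,0,0,0,0,0.0014,0.01]]'|grep -E "ee_pos|wrist|gap"
```

```text
ee_pos: [0.4809, 0.0529, 0.1504]
wrist_force: [-0.4, 3.2, 0.1]
finger_gap: 0.0236
```

```bash
python3 -m jog '[[0,0,0,0,0,0.0007,0.01],[0,0,0,0,0,0.0014,0.01]]'|grep -E "ee_pos|wrist|gap"; python3 -c "
from g import *
gauge('w7',.12,.17)"; python3 top.py w7
```

```text
ee_pos: [0.481, 0.0529, 0.149]
wrist_force: [-1.2, 2.2, 2.0]
finger_gap: 0.0235
tcp [0.481  0.0529 0.149 ] toolx az 77.52 toolz [ 2.8e-03 -9.0e-04 -1.0e+00]
top 3831 0.189 [487.1  87.3] [93.5 23.5] 77.9
ptr 2355 az 77.52 elev 0.52 pt [0.4925 0.1108 0.1364] tip [0.5009 0.1559 0.1353]
comp [ 253  247   66  109 6531] [285. 303.]
 top 3738 [[-0.0102, -0.012, -0.0408], [0.0024, -0.0011, -0.0396], [0.0123, 0.01, -0.0369]]
 front x vs z 2411 [-0.0011  0.0119] y mid vs z [-0.0047 -0.0011]
```

No slip; foot at about 23.5 mm. Continuing.

```bash
python3 -m jog '[[0,0,0,0,0,0.0007,0.01],[0,0,0,0,0,0.0014,0.01]]'|grep -E "ee_pos|wrist|gap"
```

```text
ee_pos: [0.481, 0.0529, 0.1476]
wrist_force: [-0.3, 3.3, 1.9]
finger_gap: 0.0232
```

```bash
python3 -m jog '[[0,0,0,0,0,0.0007,0.01],[0,0,0,0,0,0.0014,0.01]]'|grep -E "ee_pos|wrist|gap"
```

```text
ee_pos: [0.481, 0.0529, 0.1465]
wrist_force: [-1.0, 2.7, 6.1]
finger_gap: 0.0234
```

Force rose to 6 N, about 4 N over the drag. One small step to confirm.

```bash
python3 -m jog '[[0,0,0,0,0,0.0004,0.01],[0,0,0,0,0,0.0007,0.01]]'|grep -E "ee_pos|wrist|gap"
```

```text
ee_pos: [0.481, 0.0528, 0.1461]
wrist_force: [-1.3, 2.5, 9.2]
finger_gap: 0.0235
```

The rise of about 7 N over the drag confirms the pad is giving. Stopping and letting go.

```bash
python3 -m jog '[[0,0,0,0,0,0.0007,0.024],[0,0,0,0,0,0.0007,0.028],[0,0,0,0,0,0.0007,0.035],[0,0,0,0,0,0.0007,0.045],[0,0,0,0,0,0.0007,0.06],[0,0,0,0,0,0.0007,0.07],[0,0,0,0,0,0.0007,0.07],[0,0,0,0,0,-0.002,0.07],[0,0,0,0,0,-0.01,0.07],[0,0,0,0,0,-0.03,0.07],[0,0,0,0,0,-0.05,0.07],[0,0,0,0,0,-0.08,0.07],[0,0,0,0,0,-0.1,0.07],[0,0,0,0,0,-0.1,0.07],[0,0,0,0,0,-0.1,0.07]]' 20
python3 -c "
from g import *
gauge('w8',.12,.17)"; python3 top.py w8
```

```text
time_s: 14.63
ee_pos: [0.4815, 0.0531, 0.2472]
ee_rot: [2.447, 1.964, 0.008]
wrist_force: [-0.1, -0.3, 0.2]
finger_gap: 0.0702
finger_force: 0.0
tcp [0.4815 0.0531 0.2472] toolx az 77.52 toolz [ 0.0064 -0.     -1.    ]
top 1258 0.1872 [486.3  88.2] [92.2 22.6] 78.2
ptr 821 az 78.18 elev 0.18 pt [0.4916 0.1106 0.1345] tip [0.4995 0.1561 0.1339]
comp [ 265  190   36   53 1793] [283. 217.]
 top 1243 [[-0.0098, -0.0126, 0.0581], [0.0018, -0.0014, 0.0594], [0.0121, 0.0093, 0.0616]]
 front x vs z 478 [-0.0034  0.0123] y mid vs z [-0.0047 -0.0015]
```

View pics/w8.png

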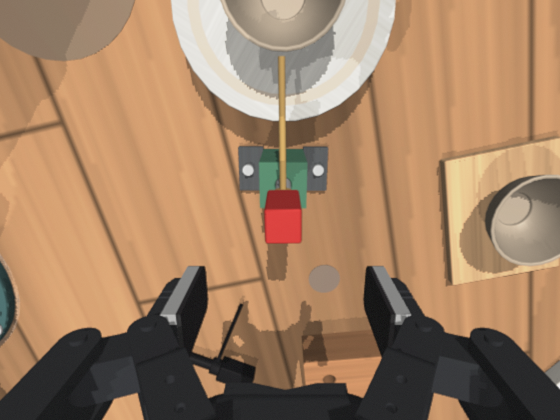

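The gauge stands upright in the clamp (handle (284,218)), pointer along the clamp axis to (281,58) under the bowl rim side, fingers clear. The foot rose less than about 1 mm of the roughly 1.8 mm pad compression, so the pad is still pressed by the plunger's grip.

```bash
python3 -c "
from plant import bot
print(bot.hand_in())"
```

```text
the job is handed in; nothing more can be done
None
```

The red-handled gauge is in the green clamp, resting on the hidden stop with its pointer aimed at the bowl and the gripper clear. I handed the job in with the clock at about 15 s of the 51 s allowed; no verdict was shown. I estimate about 3 to 5 N on the pad after letting go, and I never read more than about 9 N at the wrist during insertion.

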